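# Set the dish guides of a colony-counting stage and slide the dish in

### The job

Turn the knob on the light stage until its pointer stands at the long thick index mark (the 90 mm setting), which opens the two guides to fit the petri dish. Slide the dish that lies on the stage's deck, keeping it flat, in between the guides until it rests against the back stop over the round white window. Leave the things around the stage as they are.

Things in the scene. Friction and masses are not known exactly. Their poses are not given: they have to be found in the camera images.
- stage: Colony-counting light stage: flat white box with an aluminium deck, fixed, 336 x 184 mm, deck top 36 mm above the bench. Origin on the bench under the centre of its round window; +x is the way the dish is slid. Deck: x -161 to 169, y -89 to 89 mm. Along +x: empty loading area, two guides beside the window, back stop, knob.
- seat (a point): Centre of the round white window (90 mm across), on the deck top: where the middle of the dish's underside belongs. Axes as the stage's. The back stop is a grey bar across the deck, 16 mm high, its face 46 mm from here along +x; the guides' steel saddles ride on it, up to 22 mm above the deck.
- guide_knob (a joint): Turn of the knob, rad, 0 to 2.9, growing clockwise seen from above; 1.85 at the index mark. Takes about 0.2 N m, stays where it is left. By pinion and racks it moves both guides apart evenly: gap 50 mm + 24 mm per rad (94.4 mm at the index). It starts 0.6 to 1.45 rad short, too narrow for the dish. Short thin ticks on the dial are other dish sizes.
- knob_grip (a point): On the upright knob axis, 35 mm above the deck, 112 mm from the window centre along the stage's +x: middle of the knob's black grip bar, 60 mm long, 15 mm wide, standing 20 to 46 mm above the deck, along the line to the pointer. Below it a 66 mm round skirt, 9 mm high, and a 42 mm hub.
- pointer_tip (a point): Tip of the pointer (small nose with a white line) on the knob's skirt, 36 mm from the knob axis, 7 mm above the deck.
- index_mark (a point): Middle of the long thick black index mark (15 x 6 mm, radial) on the white dial, 45 mm from the knob axis towards the stage's +y (the side nearer the robot).
- guide_a_face (a point): Middle of the inner face of the guide on the stage's +y side, 7.5 mm above the deck. Each guide is an upright steel strip 7 mm thick, 14 mm high, straight from x = -20 to +46 mm of the stage, with a lip from x = -18 to -34 mm flared 10 mm outward.
- guide_b_face (a point): The same of the guide on the stage's -y side.
- dish: Closed white petri dish, 91.2 mm diameter, 15 mm high, about 40 to 85 g, lying on the deck's loading area (centre about 100 mm before the window's). Too wide for the gripper to span: it is pushed by its rim. Origin at the centre of its underside.
- dish_low: Lower of two stacked petri dishes of the same kind that stand on the bench left of the stage: bystander. Origin at the centre of its underside.
- dish_high: Upper of those two dishes: bystander. Origin at the centre of its underside.
- timer: Lab timer, 62 x 68 x 18 mm, lying on the bench left of the stage: bystander. Origin at the centre of its underside.
- log_book: Log book with a marker pen on it, 210 x 149 x 13 mm, on the bench left of the stage, nearest the robot: bystander. Origin at the centre of its underside.
Not all that is in view belongs to the job. What is shaped like the dish but pink, red or yellow is not meant.

How it is judged:
At the end, for the whole second after the job is handed in: The knob's pointer stands within 0.08 rad (about 5 degrees) of the index mark, and the dish lies flat and still on the deck with its centre within 5.5 mm of the window's centre, that is between the guides and against the back stop (or within about 4 mm of it) (value of joint guide_knob between 1.77 and 1.93 rad and distance between dish and seat below 0.0055 m and angle between dish's own z axis and vertical below 0.05 rad and linear speed of dish below 0.01 m/s); the robot touches nothing.
It fails at once if the dish is tipped (more than 0.2 rad) (angle between dish's own z axis and vertical above 0.2 rad).
It fails at once if a bystander (the two stacked dishes, timer or log book) is moved by more than 15 mm (distance of any of dish_low, dish_high, timer, log_book from where it was at the start of the episode above 0.015 m).
It also fails if it takes over 53 s, if anything falls off the work surface, if the arm or the gripper's body presses on something with over 40 N, if the wrist force passes 120 N, or if a joint passes its speed limit or range.

### The arm

A 7-joint arm with a two-finger parallel gripper is mounted at the origin on a cart in front of the work surface, level with it; the furniture and walls round the work are solid. World frame = base frame: x ahead of the robot, y to its left, z up, the work surface at z = 0. Lengths are in m, angles in rad, forces in N, time in s.
With the tool pointing down it reaches from about 0.35 to 0.9 m from the base axis. Payload 8.1 kg.
Tool frame: the origin (TCP) lies between the finger pads; the fingertips stand 22 mm ahead of it and the grasp point (between the pads) lies 3 mm ahead of it (arm.tip_reach is the distance from the TCP to the fingertips, in m); z points along the fingers, y is the line along which they close (so a half turn about z gives the same grasp; the last joint's range is limited). The gripper opens to 92 mm and grips with 3 to 60 N. Pads are 19 mm wide; open, the fingers measure 130 mm over their backs; the gripper's body (75 mm by 190 mm) begins 47 mm behind the grasp point.
Start: joints at [-1.436, 0.434, 0.025, 1.573, -0.012, 1.134, -0.075], TCP at [0.147, 0.607, 0.249] pointing down, gripper open.
Joint ranges: [-2.62, 2.62], [-0.44, 2.09], [-1.27, 1.32], [0.08, 2.57], [-1.32, 4.46], [0.12, 2], [-2.74, 2.74]. Speed limits (rad/s): [2.22, 2.22, 3.01, 3.01, 3.14, 3.14, 3.14].

### API

Orientations are given as a rotation vector (axis times angle).
In Python, from cell import telemetry, vision, job, arm gives the robot as it stands. The module is installed in compiled form; this text tells all that it offers.
- The arm moves only by the shell command python3 -m creep 'ROWS' [FORCE]. ROWS is text: rows parted by semicolons, each of 7 numbers parted by spaces: the finger opening in cm, from 0 to 9.18, then the shift along the tool's x, y, z in cm, then the turn, a rotation vector about the tool's x, y, z in degrees. A call has 1 to 5 rows; each row is the pose to reach, as a shift and turn from the pose commanded when the call began, along the tool's axes at that moment; what a row does not reach only later rows make up. A row lasts 1/8 s, in which the tool goes at most 62.5 mm and 10.7 degrees, less where a joint would pass 70% of its speed; a pose out of reach is approached as far as the arm can. A call with a gripper value outside its range is refused whole. The fingers move at their own pace and stop on an object; FORCE is the grip in N (left out, the last holds). Time passes only in rows, so rows that repeat a pose let the fingers close. It gives the time, the measured TCP pose, the force, the opening and the grip force at its end, in the units of the state.
- telemetry.observe(): the state, without advancing time (a new reading comes with each control period).
- vision.get_image(name): name is "scene" or "top" or "wrist"; returns the picture (400x640x3 uint8, red, green, blue); there is no depth.
- vision.camera_info(name): a dict with "fov_y" (degrees; the focal length in pixels is half the picture's height over the tangent of half this angle, whatever the lens; pixels are square), "cx", "cy" (the principal point, pixels), "extrinsics" (4x4, takes a point from camera to world coordinates). Camera axes: x right, y down, z forward; pixel columns grow to the right and rows downward; lengths in m; the calibration is good to about 2 mm. A picture is of the moment at which its call begins: read the wrist's pose just before it. camera_info takes no time and is no camera call; for the wrist camera it gives the pose at the moment of the call.
- job.sign_off(): hands the job in; it is judged then, once.
The state is a dict: "clock": time; "joints": joint angles; "dq": joint speeds; "joint_efforts": joint torques, N m; "position": TCP position; "ee_rot": TCP orientation; "force": force on the tool from outside, world axes, zero at the start; "ft_torque": the same for the moment, N m; "width": opening from 0.0 (shut) to 1.0 (fully open); "gripper_force": force on a finger pad.
Only numpy, scipy, OpenCV 4.12 (cv2) and the standard library are available. Lean on these libraries where they do the work, as an engineer would, in place of code of your own. Each camera call takes 0.05 s, during which the arm holds its last target. There are 200 camera calls.

## Working session

There is one attempt and no reset: what is moved stays moved. The work goes in short steps, Python scripts to look and compute and a shell command to move; the robot and the scene stay as the last step left them, time stands still between calls to the robot, and variables do not carry over. Pictures are saved under pics/ and viewed, at most 10 in all, crops included, and the job is handed in when it is done.

```bash
mkdir -p pics
python3 - <<'E'
from cell import telemetry, vision
import cv2
s=telemetry.observe(); print(s)
for n in ("scene","top"):
    cv2.imwrite(f"pics/{n}0.png",vision.get_image(n)[:,:,::-1]); print(n,vision.camera_info(n))
E
```

```text
{'clock': 0.0, 'joints': array([-1.43560221,  0.43522756,  0.02497417,  1.57411954, -0.01159281,
        1.13402118, -0.07511995]), 'dq': array([ 0.0001761 , -0.00094558,  0.00018292, -0.00035958,  0.00075242,
       -0.0005466 , -0.00161767]), 'joint_efforts': array([-6.06619506e-05, -6.67858243e+01,  9.84762870e-01, -3.14449954e+01,
       -6.07411587e-02,  4.31198487e-02,  1.68036845e-04]), 'position': array([0.14716461, 0.60691457, 0.24793346]), 'ee_rot': array([-3.72779221e-01, -3.11935680e+00,  2.56076518e-03]), 'force': array([-0.77680334, -0.0159487 , -0.81141371]), 'ft_torque': array([ 0.02851638, -0.05370889, -0.02030292]), 'gripper_force': 0.0, 'width': 1.00409147055676}
scene {'fov_y': 43.509068369705, 'cx': 319.2079111737207, 'cy': 202.82159601796062, 'extrinsics': array([[-0.48049428, -0.42816698,  0.7653746 , -0.57887444],
       [-0.87690674,  0.22198157, -0.42633175,  0.47493616],
       [ 0.01264212, -0.87601211, -0.48212338,  0.79135386],
       [ 0.        ,  0.        ,  0.        ,  1.        ]])}
top {'fov_y': 55.69526005874843, 'cx': 323.52615807634294, 'cy': 200.55573111432307, 'extrinsics': array([[ 0.02108052, -0.98911977,  0.14559425,  0.35226301],
       [-0.99970903, -0.02256218, -0.00853267, -0.13748491],
       [ 0.01172475, -0.14537202, -0.98930759,  1.16598851],
       [ 0.        ,  0.        ,  0.        ,  1.        ]])}
```

View pics/top0.png

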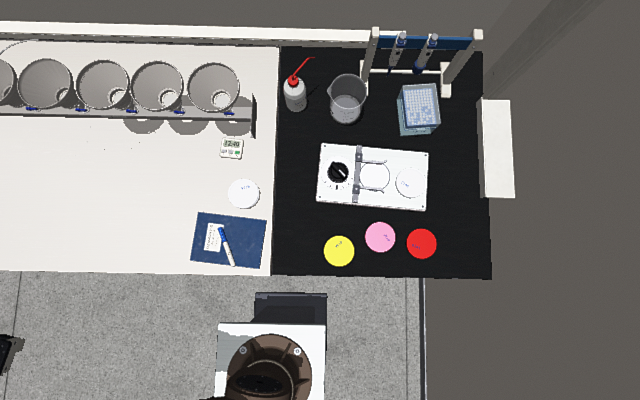

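View pics/scene0.png

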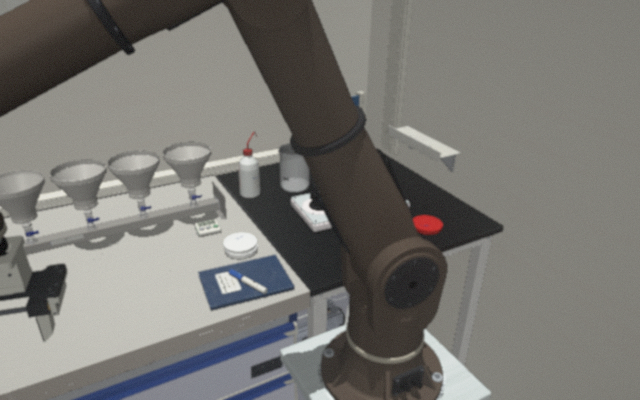

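The top view shows the stage at (317-429, 145-209): knob at about (338,173), window (374,177), dish (409,181). Stage +x points left in the image, which is about world +y. I'll enlarge it.

```bash
cat > h.py <<'E'
import numpy as np
from cell import vision
def px2w(name,uv,z,ci=None):
    c=ci or vision.camera_info(name); f=200/np.tan(np.radians(c["fov_y"])/2)
    E=c["extrinsics"]; d=E[:3,:3]@np.array([(uv[0]-c["cx"])/f,(uv[1]-c["cy"])/f,1]); o=E[:3,3]
    return o+d*(z-o[2])/d[2]
E
python3 - <<'E'
import cv2
im=cv2.imread("pics/top0.png")[135:220,310:440]
cv2.imwrite("pics/topc.png",cv2.resize(im,None,fx=6,fy=6,interpolation=cv2.INTER_CUBIC))
E
```

```text
(no output)
```

View pics/topc.png

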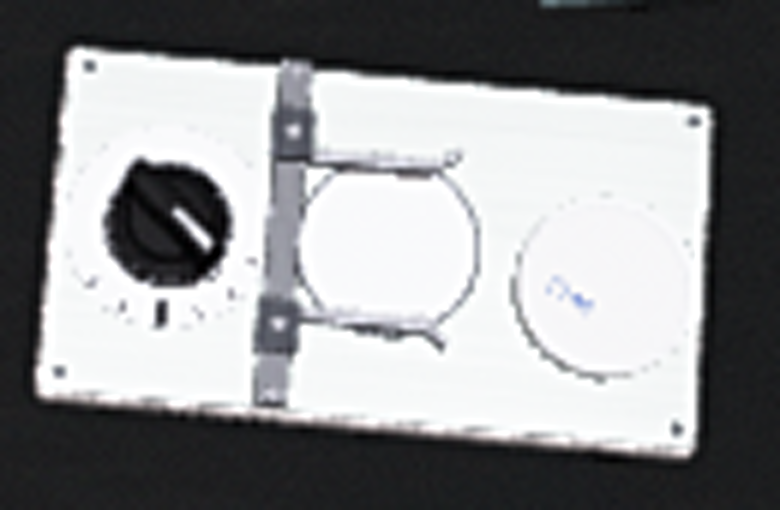

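The enlarged crop shows the deck corners, the dish centre at about (602,285), the index mark at (161,313), and the knob's white line pointing lower right, from (175,210) to (212,250). The pointer is therefore about 45-55° short of the index, to be turned clockwise.

Run:
```python
from h import *
def P(x,y,z): return px2w("top",(310+(x+.5)/6-.5,135+(y+.5)/6-.5),z)
import numpy as np
C=[P(x,y,.036) for x,y in [(70,48),(712,103),(695,457),(38,397)]]
for c in C: print(c)
print("sizes",[np.linalg.norm(C[i]-C[(i+1)%4]) for i in range(4)])
# stage corners in stage frame: +x is left in image, +y down: 
S=np.array([[169,-89],[-161,-89],[-161,89],[169,89]])/1000
W=np.array(C)[:,:2]
a=S-S.mean(0);b=W-W.mean(0)
th=np.arctan2((a[:,0]*b[:,1]-a[:,1]*b[:,0]).sum(),(a*b).sum());R=np.array([[np.cos(th),-np.sin(th)],[np.sin(th),np.cos(th)]])
t=W.mean(0)-R@S.mean(0)
print("th",th,"seat",t,"resid",(S@R.T+t-W)*1000)
f=lambda p:(R.T@(p[:2]-t)*1000).round(1)
print("knob world",R@[.112,0]+t)
for n,x,y,z in [("dishtop",602,285,.051),("index",161,313,.036),("line0",175,210,.082),("line1",212,250,.082),("line1@skirt",212,250,.045),("line0@skirt",175,210,.045),("skirt",168,225,.045),("window",390,243,.036),("guide_a tip",440,345,.05),("ga",380,322,.05),("gb",380,162,.05)]:
    p=P(x,y,z);print(n,p.round(4),f(p))
```

```text
[ 0.69920635 -0.13639461  0.036     ]
[ 0.67811465 -0.46710844  0.036     ]
[ 0.49450946 -0.45501001  0.036     ]
[ 0.51744542 -0.12429605  0.036     ]
sizes [np.float64(0.33138572400834687), np.float64(0.184003354662906), np.float64(0.3315083426629092), np.float64(0.1821631454085081)]
th 1.5044070390292963 seat [ 0.59705361 -0.29969347] resid [[-2.13725549 -0.57546614]
 [-2.93792816  0.86534172]
 [ 3.05938     0.57553056]
 [ 2.01580364 -0.86540615]]
knob world [ 0.60448375 -0.1879402 ]
dishtop [ 0.5784 -0.4056  0.051 ] [-106.9   11.6]
index [ 0.5618 -0.1854  0.036 ] [111.7  42.8]
line0 [ 0.6045 -0.1895  0.082 ] [110.4  -0.2]
line1 [ 0.585  -0.2079  0.082 ] [90.8 18.1]
line1@skirt [ 0.593  -0.2103  0.045 ] [89. 10.]
line0@skirt [ 0.6132 -0.1913  0.045 ] [109.2  -8.9]
skirt [ 0.6053 -0.1879  0.045 ] [112.1  -0.8]
window [ 0.6007 -0.3014  0.036 ] [-1.4 -3.7]
guide_a tip [ 0.5462 -0.3244  0.05  ] [-28.   49.1]
ga [ 0.5572 -0.2944  0.05  ] [ 2.6 40.1]
gb [ 0.6393 -0.2942  0.05  ] [  8.2 -41.7]
```

```bash
cat >> h.py <<'E'
from scipy.spatial.transform import Rotation as Ro
from cell import telemetry
def rel(pos,yaw):
    """shift cm / rotvec deg in current tool axes to reach TCP pos, tool x at world yaw deg, tool z down"""
    s=telemetry.observe(); R0=Ro.from_rotvec(s["ee_rot"])
    c,n=np.cos(np.radians(yaw)),np.sin(np.radians(yaw))
    R1=Ro.from_matrix(np.array([[c,n,0],[n,-c,0],[0,0,-1]]))
    print("t",round(s["clock"],2),"pos",s["position"].round(4),"yaw",np.degrees(np.arctan2(*R0.as_matrix()[[1,0],0])).round(2),"F",s["force"].round(1),
      "shift",(R0.inv().apply(np.array(pos)-s["position"])*100).round(2),"rot",np.degrees((R0.inv()*R1).as_rotvec()).round(1))
E
python3 -c "
from h import *
rel([.6045,-.188,.249],43)"
```

```text
t 0.1 pos [0.1472 0.607  0.248 ] yaw 166.37 F [-0.4  0.1 -0.5] shift [-63.18 -66.48   0.  ] rot [-0.000e+00  1.000e-01  1.234e+02]
```

```bash
R='9 -63.2 -66.5 0 0 0 0'; python3 -m creep '9 -63.2 -66.5 0 0 0 0;9 -63.2 -66.5 0 0 0 0;9 -63.2 -66.5 0 0 0 0;9 -63.2 -66.5 0 0 0 0;9 -63.2 -66.5 0 0 0 0'; python3 -c "
from h import *
rel([.6045,-.188,.249],43)"
```

```text
clock: 0.72
position: [0.3038, 0.3345, 0.2486]
ee_rot: [0.373, 3.119, 0.0]
force: [1.3, -0.4, 0.7]
width: 0.982
gripper_force: 0.0
t 0.72 pos [0.3038 0.3345 0.2486] yaw 166.37 F [ 1.3 -0.4  0.7] shift [-4.154e+01 -4.369e+01 -4.000e-02] rot [  0.   -0.  123.4]
```

```bash
python3 -m creep '9 -41.5 -43.7 0 0 0 0;9 -41.5 -43.7 0 0 0 0;9 -41.5 -43.7 0 0 0 0;9 -41.5 -43.7 0 0 0 0;9 -41.5 -43.7 0 0 0 0' >/dev/null; python3 -c "
from h import *
rel([.6045,-.188,.249],43)"
```

```text
t 1.35 pos [0.4594 0.0638 0.2488] yaw 166.39 F [ 0.7  0.1 -0.1] shift [-20.03 -21.06  -0.03] rot [  0.   -0.  123.4]
```

Now finish the shift while turning.

```bash
python3 -m creep '6 -20 -21 0 0 0 10;6 -20 -21 0 0 0 20;6 -20 -21 0 0 0 30;6 -20 -21 0 0 0 40;6 -20 -21 0 0 0 50' >/dev/null; python3 -c "
from h import *
rel([.6045,-.188,.2],43)"
```

```text
t 1.98 pos [ 0.6042 -0.1887  0.2484] yaw 115.93 F [-0.   0.3  0.8] shift [0.06 0.06 4.84] rot [-0.   0.1 72.9]
```

```bash
python3 -m creep '6 0 0 0 0 0 10;6 0 0 0 0 0 20;6 0 0 0 0 0 30;6 0 0 0 0 0 40;6 0 0 0 0 0 50' >/dev/null;python3 -m creep '6 0 0 0 0 0 10;6 0 0 0 0 0 20;6 0 0 0 0 0 23;6 0 0 0 0 0 23;6 0 0 0 0 0 23' >/dev/null
python3 - <<'E'
from h import *
import cv2
rel([.6045,-.188,.081],43)
c=vision.camera_info("wrist");print(c)
cv2.imwrite("pics/w1.png",vision.get_image("wrist")[:,:,::-1])
E
```

```text
t 3.23 pos [ 0.6036 -0.1855  0.2485] yaw 43.45 F [-0.2  0.   0.5] shift [-0.1   0.25 16.75] rot [-0.   0.   0.5]
{'fov_y': 61.53174505861895, 'cx': 314.7006644170472, 'cy': 201.6823945833219, 'extrinsics': array([[ 6.88284930e-01, -7.03233591e-01, -1.78118981e-01,
         6.51524473e-01],
       [-7.25439927e-01, -6.66918326e-01, -1.70167151e-01,
        -1.39934451e-01],
       [ 8.76443935e-04,  2.46338106e-01, -9.69183558e-01,
         3.83962265e-01],
       [ 0.00000000e+00,  0.00000000e+00,  0.00000000e+00,
         1.00000000e+00]])}
```

View pics/w1.png

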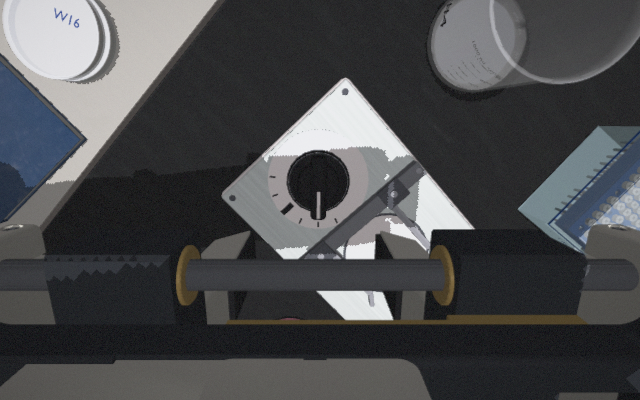

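The wrist view shows the knob at about (318,182), its white line running straight down to (318,218), so the bar lies along tool x, and the index mark at (287,211).

Run:
```python
from h import *
P=lambda u,v,z: px2w("wrist",(u,v),z)[:2]
k=P(318,183,.045); i=P(287,211,.036); t=P(318,218,.045)
print("skirt",k,"index",i,np.linalg.norm(i-k),"tip",t,np.linalg.norm(t-k))
a=lambda v:np.degrees(np.arctan2(v[1],v[0])); print("ang idx",a(i-k)%360,"ptr",a(t-k)%360)
print("edge dir",a(P(347,80,.036)-P(222,197,.036)), np.linalg.norm(P(347,80,.036)-P(222,197,.036)))
rel([.6045,-.188,.081],43)
```

```text
skirt [ 0.60595629 -0.18834588] index [ 0.55959068 -0.18656319] 0.046399871124421926 tip [ 0.57877674 -0.21424361] 0.03754224507347914
ang idx 177.79814585107601 ptr 223.61656694820843
edge dir -4.430918079480404 0.17563276997023117
t 3.27 pos [ 0.6036 -0.1856  0.2486] yaw 43.43 F [-0.4 -0.  -0.9] shift [-0.1   0.24 16.76] rot [-0.   0.   0.4]
```

```bash
python3 -m creep '5 0 0.3 5 0 0 0;5 0 0.3 9 0 0 0;5 0 0.3 12 0 0 0;5 0 0.3 13 0 0 0;5 0 0.3 13 0 0 0' >/dev/null; python3 -c "
from h import *
rel([.605,-.1885,.081],43.4)"
```

```text
t 3.9 pos [ 0.6058 -0.188   0.1189] yaw 43.38 F [-1.1 -0.   0.4] shift [-0.09 -0.01  3.79] rot [-0.  0. -0.]
```

```bash
python3 -m creep '5 -0.1 0 2 0 0 0;5 -0.1 0 3.6 0 0 0;5 -0.1 0 3.8 0 0 0;3 -0.1 0 3.8 0 0 0;1.5 -0.1 0 3.8 0 0 0' 15;python3 -m creep '0.5 0 0 0 0 0 0;0.5 0 0 0 0 0 0;0.5 0 0 0 0 0 0' 30; python3 -c "
from h import *
rel([.605,-.1885,.081],-3.8)"
```

```text
clock: 4.53
position: [0.6054, -0.1887, 0.0812]
ee_rot: [2.919, 1.161, 0.001]
force: [-0.8, 0.1, -0.2]
width: 0.376
gripper_force: 0.0
clock: 4.9
position: [0.6052, -0.1884, 0.081]
ee_rot: [-2.919, -1.161, -0.001]
force: [-1.1, 0.5, 2.3]
width: 0.161
gripper_force: 30.0
t 4.9 pos [ 0.6052 -0.1884  0.081 ] yaw 43.36 F [-1.1  0.5  2.3] shift [-0.02 -0.01 -0.  ] rot [-0.  -0.  47.2]
```

```bash
python3 -m creep '0.5 0 0 0 0 0 8;0.5 0 0 0 0 0 16;0.5 0 0 0 0 0 24;0.5 0 0 0 0 0 32;0.5 0 0 0 0 0 40' 30;python3 -c "
from h import *
rel([.605,-.1885,.081],-3.8)"
```

```text
clock: 5.52
position: [0.6049, -0.1877, 0.081]
ee_rot: [-3.139, -0.087, 0.001]
force: [-2.7, 3.1, 4.4]
width: 0.16
gripper_force: 30.0
t 5.53 pos [ 0.6049 -0.1877  0.081 ] yaw 3.16 F [-2.7  3.1  4.4] shift [ 0.01  0.08 -0.  ] rot [-0.1  0.   7. ]
```

```bash
python3 -m creep '0.5 0 0 0 0 0 4;0.5 0 0 0 0 0 7;0.5 0 0 0 0 0 7' 30;python3 -c "
from h import *
rel([.605,-.1885,.081],-3.8)"
python3 -m creep '2 0 0 0 0 0 0;4 0 0 0 0 0 0;5 0 0 0 0 0 0;5 0 0 -3 0 0 0;5 0 0 -7 0 0 0' >/dev/null
python3 -m creep '5 0 0 -6 0 0 0;5 0 0 -11 0 0 0;5 0 0 -11 0 0 0' >/dev/null
python3 - <<'E'
from h import *
import cv2
rel([.605,-.1885,.081],-3.8)
np.save("E2.npy",vision.camera_info("wrist")["extrinsics"])
cv2.imwrite("pics/w2.png",vision.get_image("wrist")[:,:,::-1])
cv2.imwrite("pics/top2.png",vision.get_image("top")[:,:,::-1])
E
```

```text
clock: 5.9
position: [0.6049, -0.1876, 0.081]
ee_rot: [-3.139, 0.099, 0.001]
force: [-1.9, 3.3, 5.1]
width: 0.154
gripper_force: 30.0
t 5.9 pos [ 0.6049 -0.1876  0.081 ] yaw -3.63 F [-1.9  3.3  5.1] shift [ 0.02  0.09 -0.  ] rot [-0.1  0.   0.2]
t 6.9 pos [ 0.6063 -0.1901  0.2648] yaw -3.65 F [ 0.1 -0.5 -0.9] shift [-0.25 -0.19 18.38] rot [ 0.1 -0.4  0.2]
```

View pics/w2.png

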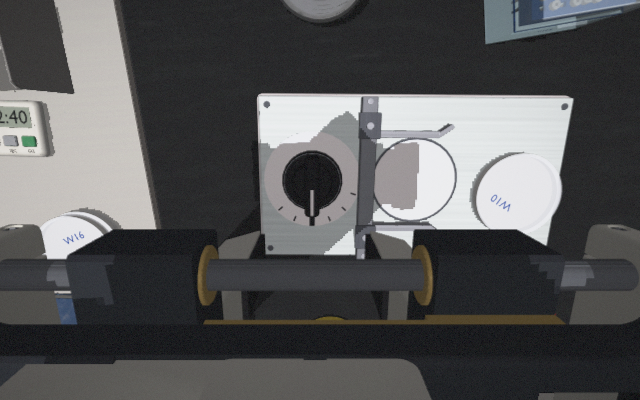

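The pointer (line at column 312) now meets the index mark at about (312,222), and the guides are open. The dish is at about (517,191). I'll measure both from an enlarged crop.

Run:
```python
import cv2
im=cv2.imread("pics/w2.png")[85:265,250:580]
im=cv2.resize(im,None,fx=2.4,fy=2.4,interpolation=cv2.INTER_CUBIC)
cv2.imwrite("pics/w2c.png",im)
```

```text
(no output)
```

View pics/w2c.png

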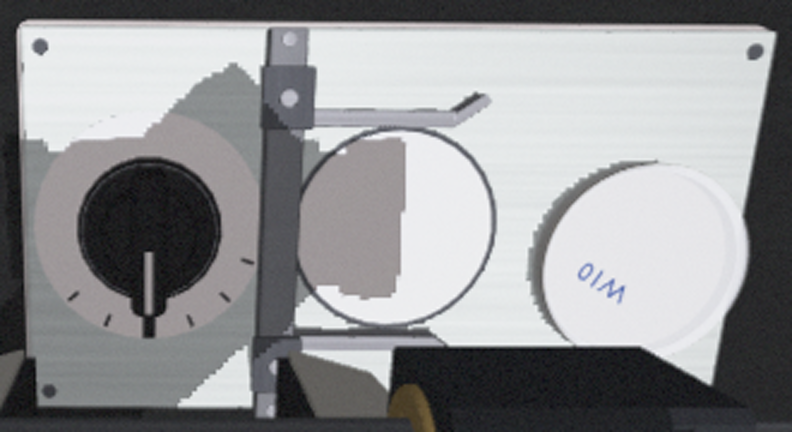

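```bash
python3 - <<'E'
from h import *
c=vision.camera_info("wrist"); c=dict(c,extrinsics=np.load("E2.npy"))
P=lambda x,y,z: px2w("",(250+(x+.5)/2.4-.5,85+(y+.5)/2.4-.5),z,c)[:2]
a=lambda v:np.degrees(np.arctan2(v[1],v[0]))%360
w=P(397,227,.036); print("window",w,"diam",np.linalg.norm(P(297,227,.036)-P(496,227,.036)))
d=P(635,257,.051); print("dish",d,np.linalg.norm(P(543,257,.051)-d),np.linalg.norm(P(635,164,.051)-d))
k=P(149,228,.045); print("knob",k,"ptr-idx",a(P(149,255,.045)-k),a(P(149,310,.045)-P(149,228,.045)),a(P(149,335,.036)-w*0-np.array(P(149,229,.045))))
print("w->k",a(k-w),np.linalg.norm(k-w))
s1,s2=P(40,46,.036),P(755,51,.036); print("screws",s1,s2,a(s1-s2))
print("stop face",P(303,128,.052),P(296,330,.052))
print("guides", P(385,124,.05),P(385,330,.05), P(385,120,.05))
E
ls pics
```

```text
window [ 0.59972729 -0.30086631] diam 0.09129230065002286
dish [ 0.58245848 -0.40207945] 0.040874340955598686 0.04147029312497405
knob [ 0.60805297 -0.1875193 ] ptr-idx 176.27431898662422 176.27431898662422 176.20933239684481
w->k 85.79899817857435 0.11365236658154652
screws [ 0.68942898 -0.14530298] [ 0.66777212 -0.45596459] 86.01224468479148
stop face [ 0.64820339 -0.2558603 ] [ 0.55842494 -0.25096586]
guides [ 0.64754543 -0.29125385] [ 0.55520654 -0.29172058] [ 0.64922848 -0.29124535]
scene0.png
top0.png
top2.png
topc.png
w1.png
w2.png
w2c.png
```

Run:
```python
from h import *
rel([.588,-.465,.2],86)
print(px2w("top",(400,135),0),px2w("top",(440,130),0),px2w("top",(400,85),.1))
```

```text
t 7.0 pos [ 0.6051 -0.1883  0.2606] yaw -3.62 F [ 0.4 -0.2 -1. ] shift [ 0.04 27.72  6.05] rot [ -0.   -0.  -89.6]
[ 0.74158841 -0.38792282  0.        ] [ 0.76147065 -0.5168671   0.        ] [ 0.86319375 -0.36773802  0.1       ]
```

```bash
python3 -m creep '4 0 6 0 0 0 -9;4 0 12 0 0 0 -18;4 0 18 0 0 0 -27;4 0 23 2 0 0 -36;4 0 27.7 4 0 0 -45' >/dev/null; python3 -c "
from h import *
rel([.588,-.467,.15],86)"
```

```text
t 7.62 pos [ 0.5868 -0.4661  0.218 ] yaw 41.63 F [0.8 0.5 0.2] shift [0.03 0.16 6.8 ] rot [ -0.1  -0.1 -44.4]
```

```bash
python3 -m creep '4 0 0 0 0 0 -9;4 0 0 0 0 0 -18;4 0 0 0 0 0 -27;4 0 0 0 0 0 -36;4 0 0 2 0 0 -44.4' >/dev/null
python3 - <<'E'
from h import *
import cv2
rel([.588,-.467,.062],86)
np.save("E3.npy",vision.camera_info("wrist")["extrinsics"])
cv2.imwrite("pics/w3.png",vision.get_image("wrist")[:,:,::-1])
E
```

```text
t 8.25 pos [ 0.5875 -0.4649  0.1997] yaw 86.06 F [ 0.  -0.1 -0.2] shift [-0.21  0.06 13.77] rot [ 0.  -0.   0.1]
```

View pics/w3.png

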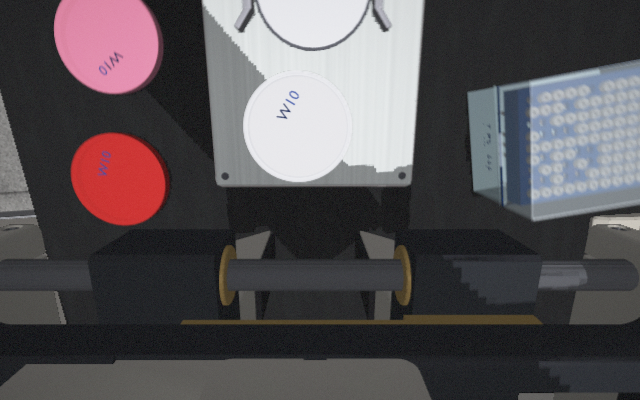

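The dish lies centred at about (297,125), the lips' mouth is centred near column 314, and the fingers are clear behind the dish.

Run:
```python
from h import *
c=dict(vision.camera_info("wrist"),extrinsics=np.load("E3.npy"))
P=lambda x,y,z: px2w("",(x,y),z,c)[:2]
u=np.array([np.cos(np.radians(86)),np.sin(np.radians(86))]);v=np.array([-u[1],u[0]]);s=np.array([.5985,-.3005])
f=lambda p:(np.array([u@(p-s),v@(p-s)])*1000).round(1)
for n,x,y,z in [("dish",297.5,125,.051),("dl",243,125,.051),("dr",352,125,.051),("winarc",313,50,.036),("deck corner L",217,186,.036),("R",412,186,.036),("lipL",241,29,.05),("lipR",385,29,.05)]:
    p=P(x,y,z);print(n,p,f(p))
for q in [(-165,9),(-110,0),(-50.5,0)]: print(q,s+u*q[0]/1e3+v*q[1]/1e3)
```

```text
dish [ 0.57773658 -0.40506476] [-105.8   13.4]
dl [ 0.53289991 -0.40200558] [-105.8   58.4]
dr [ 0.62259831 -0.40812565] [-105.7  -31.5]
winarc [ 0.594596   -0.34616719] [-45.8   0.7]
deck corner L [ 0.49973744 -0.45424702] [-160.3   87.8]
R [ 0.67642725 -0.46635909] [-160.   -89.3]
lipL [ 0.53988906 -0.32984603] [-33.4  56.4]
lipR [ 0.6511726  -0.33738863] [-33.1 -55.1]
(-165, 9) [ 0.57801211 -0.46447026]
(-110, 0) [ 0.59082679 -0.41023205]
(-50.5, 0) [ 0.5949773  -0.35087698]
```

```bash
python3 -c "
from h import *
rel([.5737,-.4692,.062],86)"
python3 -m creep '4 -0.5 1.4 4 0 0 0;4 -0.5 1.4 8 0 0 0;4 -0.5 1.4 10 0 0 0;4 -0.5 1.4 10 0 0 0' ;  python3 -c "
from h import *
rel([.5737,-.4692,.062],86)"
```

```text
t 8.3 pos [ 0.5863 -0.4637  0.1958] yaw 86.43 F [-0.1  1.1 -2.9] shift [-0.67 -1.17 13.38] rot [-0.2 -0.2  0.4]
clock: 8.8
position: [0.6002, -0.4701, 0.0987]
ee_rot: [-2.3, -2.134, 0.001]
force: [-0.4, -0.2, -0.0]
width: 0.434
gripper_force: 0.0
t 8.8 pos [ 0.6002 -0.4701  0.0987] yaw 85.7 F [-0.4 -0.2 -0. ] shift [-0.12 -2.63  3.68] rot [-0.2 -0.1 -0.3]
```

```bash
python3 -m creep '4 -0.1 -2.6 0 0 0 -0.3;4 -0.1 -2.6 2 0 0 -0.3;4 -0.1 -2.6 3.7 0 0 -0.3;4 -0.1 -2.6 3.7 0 0 -0.3' ;  python3 -c "
from h import *
rel([.5737,-.4692,.062],86)
u=np.array([np.cos(np.radians(86)),np.sin(np.radians(86))]);v=np.array([-u[1],u[0]]);s=np.array([.5985,-.3005])
rel([*(s-.105*u),.062],86)
"
```

```text
clock: 9.3
position: [0.5753, -0.4687, 0.0618]
ee_rot: [-2.293, -2.143, -0.0]
force: [0.3, 1.8, -0.2]
width: 0.437
gripper_force: 0.0
t 9.3 pos [ 0.5753 -0.4687  0.0618] yaw 86.11 F [ 0.3  1.8 -0.2] shift [-0.06 -0.15 -0.02] rot [-0.1 -0.1  0.1]
t 9.3 pos [ 0.5753 -0.4687  0.0618] yaw 86.11 F [ 0.3  1.8 -0.2] shift [ 6.44  1.16 -0.01] rot [-0.1 -0.1  0.1]
```

Approach contact (about 1.4 cm), then push forward with the sideways shift, slowly.

```bash
python3 -m creep '4 0.8 -0.1 0 0 0 0;4 1.5 -0.1 0 0 0 0;4 2.1 0 0 0 0 0;4 2.7 0.1 0 0 0 0;4 3.2 0.25 0 0 0 0'
python3 -m creep '4 0.6 0.15 0 0 0 0;4 1.2 0.35 0 0 0 0;4 1.8 0.55 0 0 0 0;4 2.4 0.75 0 0 0 0;4 3 0.9 0 0 0 0' ;  python3 - <<'E'
from h import *
import cv2
u=np.array([np.cos(np.radians(86)),np.sin(np.radians(86))]);s=np.array([.5985,-.3005])
rel([*(s-.0505*u),.062],86)
np.save("E4.npy",vision.camera_info("wrist")["extrinsics"])
cv2.imwrite("pics/w4.png",vision.get_image("wrist")[:,:,::-1])
E
```

```text
clock: 9.93
position: [0.58, -0.438, 0.064]
ee_rot: [2.296, 2.144, -0.0]
force: [-0.3, -1.7, 1.4]
width: 0.437
gripper_force: 0.5
clock: 10.55
position: [0.591, -0.4086, 0.0637]
ee_rot: [2.296, 2.144, 0.0]
force: [-0.3, -1.2, 2.1]
width: 0.437
gripper_force: 0.7
t 10.55 pos [ 0.591  -0.4086  0.0637] yaw 86.07 F [-0.3 -1.2  2.1] shift [5.78 0.   0.17] rot [0.  0.  0.1]
```

View pics/w4.png

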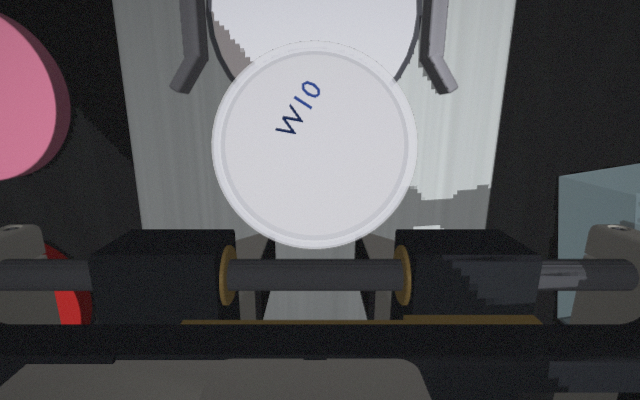

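The dish sits in the finger cradle at about (315,144), in line with the guide mouth centred on column 314. I'll push on.

```bash
python3 -m creep '4 0.7 0 0 0 0 0;4 1.4 0 0 0 0 0;4 2.1 0 0 0 0 0;4 2.8 0 0 0 0 0;4 3.5 0 0 0 0 0'
python3 -m creep '4 0.5 0 0 0 0 0;4 1.0 0 0 0 0 0;4 1.4 0 0 0 0 0;4 1.7 0 0 0 0 0;4 1.9 0 0 0 0 0' ;  python3 - <<'E'
from h import *
u=np.array([np.cos(np.radians(86)),np.sin(np.radians(86))]);s=np.array([.5985,-.3005])
rel([*(s-.0505*u),.062],86)
E
```

```text
clock: 11.22
position: [0.5933, -0.3733, 0.0637]
ee_rot: [-2.296, -2.144, -0.0]
force: [-0.0, -0.5, 0.4]
width: 0.435
gripper_force: 0.3
clock: 11.85
position: [0.5945, -0.355, 0.0637]
ee_rot: [-2.296, -2.144, -0.0]
force: [0.4, -0.6, 0.6]
width: 0.436
gripper_force: 0.3
t 11.85 pos [ 0.5945 -0.355   0.0637] yaw 86.07 F [ 0.4 -0.6  0.6] shift [0.41 0.02 0.17] rot [-0.  -0.   0.1]
```

```bash
python3 -m creep '4 0.15 0 0 0 0 0;4 0.3 0 0 0 0 0;4 0.4 0 0 0 0 0;4 0.5 0 0 0 0 0;4 0.5 0 0 0 0 0'
python3 - <<'E'
from h import *
import cv2
rel([.595,-.35,.062],86)
np.save("E5.npy",vision.camera_info("wrist")["extrinsics"])
cv2.imwrite("pics/w5.png",vision.get_image("wrist")[:,:,::-1])
E
```

```text
clock: 12.48
position: [0.5949, -0.35, 0.0637]
ee_rot: [-2.296, -2.144, -0.0]
force: [0.4, -0.1, 0.2]
width: 0.431
gripper_force: 0.1
t 12.47 pos [ 0.5949 -0.35    0.0637] yaw 86.08 F [ 0.4 -0.1  0.2] shift [-0.    0.01  0.17] rot [ 0.  -0.   0.1]
```

View pics/w5.png

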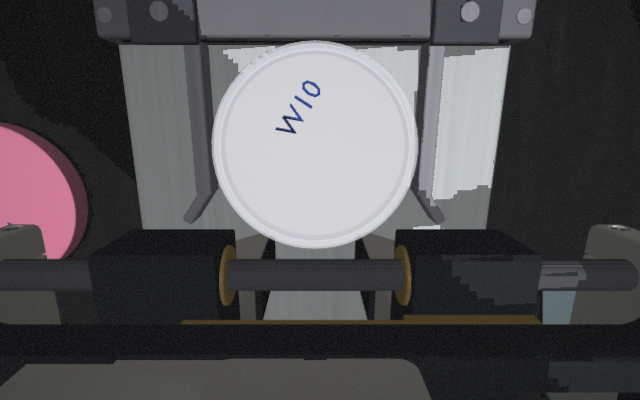

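The dish is between the guides with its front edge at row 41 against the stop's face (row 40). I'll nudge until force confirms contact.

```bash
python3 -m creep '4 0.05 0 0 0 0 0;4 0.1 0 0 0 0 0;4 0.15 0 0 0 0 0;4 0.15 0 0 0 0 0'
```

```text
clock: 13.02
position: [0.5949, -0.3491, 0.0638]
ee_rot: [2.296, 2.143, -0.001]
force: [-0.4, -2.4, -0.6]
width: 0.437
gripper_force: 1.1
```

```bash
python3 -m creep '4 0.1 0 0 0 0 0;4 0.2 0 0 0 0 0;4 0.2 0 0 0 0 0;4 0.2 0 0 0 0 0'
```

```text
clock: 13.52
position: [0.5948, -0.3488, 0.0643]
ee_rot: [2.296, 2.141, -0.003]
force: [-0.9, -7.1, -0.4]
width: 0.438
gripper_force: 2.9
```

The force rose with almost no motion, so the dish is at the stop. Retract straight back, lift and check.

```bash
python3 -m creep '4 -0.5 0 0 0 0 0;4 -1.5 0 0 0 0 0;4 -4 0 0 0 0 0;4 -7 0 0 0 0 0;4 -7 0 0 0 0 0' >/dev/null
python3 -m creep '4 0 0 -5 0 0 0;4 0 0 -10 0 0 0;4 2 0 -12 0 0 0;4 2 0 -12 0 0 0;4 2 0 -12 0 0 0'
python3 - <<'E'
from h import *
import cv2
np.save("E6.npy",vision.camera_info("wrist")["extrinsics"])
im=vision.get_image("wrist")[:,:,::-1]
cv2.imwrite("pics/w6.png",cv2.resize(im[:240,140:500],None,fx=2.2,fy=2.2,interpolation=cv2.INTER_CUBIC))
E
```

```text
clock: 14.78
position: [0.5915, -0.3958, 0.1827]
ee_rot: [-2.294, -2.144, -0.0]
force: [0.6, -0.3, -0.4]
width: 0.438
gripper_force: 0.0
```

View pics/w6.png

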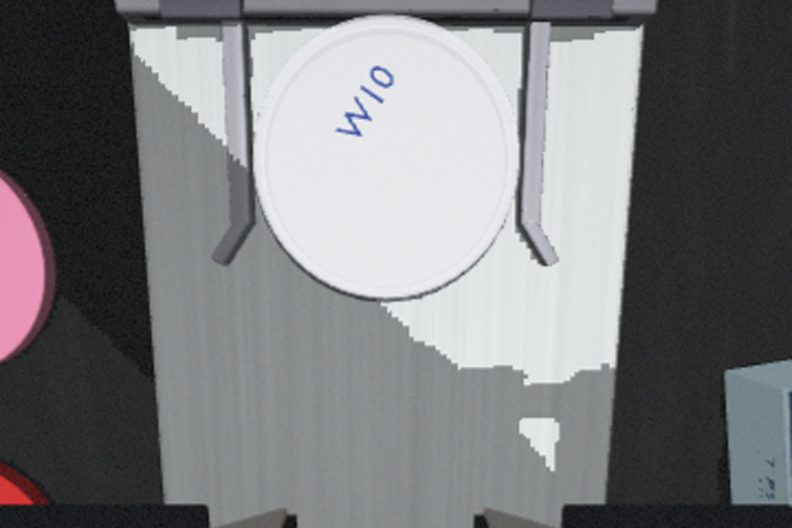

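The dish rests against the stop, centred between the guides at crop position (387,157), and the gripper is clear. Handing in.

```bash
python3 -c "
from cell import job
print(job.sign_off())"
```

```text
the job is handed in; nothing more can be done
None
```

The job is handed in: the knob's pointer is at the 90 mm index mark, the dish lies flat between the guides against the back stop, and the arm is clear of everything; `sign_off()` gave no verdict.

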